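# Tip the bauble out of the covered scoop

### The job

The covered scoop holds one small white bauble. Pick the scoop up with your fingers pinching its lid shut, carry it to the round grey basin and stand it on the bench close beside it; then slide the lid back, tip the bauble out of the scoop into the basin, and stand the scoop upright on the bench again close beside the basin, with its lid still in its runners. The lid must stay shut until the scoop is beside the basin.

Things in the scene. Friction and masses are not known exactly. Their poses are not given: they have to be found in the camera images.
- scoop_mid (a point): Middle of the loose metal scoop, a box 120 (x) by 60 (y) by 48 mm high, 240 g, 24 mm above its underside. Pouring lip at -x (18 mm high, floor ramps up 23 deg), facing roughly the robot at the start; wall at +x. It stands on x = -22 to 60 mm. Upright grip plate on the +y side: y 26 to 30, x -56 to 56, top 80 mm above the underside. The lid (43 mm high) slides along x under 48 mm high runners.
- lid_tab (a point): Middle of the upright tab on the loose dark lid, 65 mm above the scoop's underside; tab 38 (x) by 8.5 (y) mm, top at 80, face to face with the grip plate: pinching both (13 mm, middle at scoop y 23.5) locks the lid. A cross wall 18 mm to +x of it, as tall, out to y = -7, lets the inner finger push the lid to +x. Scoop x of this point: -34 shut (stop), about 16 open (no stop). Axes as the scoop's.
- bauble_center (a point): Centre of the small white bauble, a plain ball of 28 mm diameter, 20 g, loose inside the scoop under the lid (the lid weighs 60 g). With the lid slid back 35 to 60 mm and the scoop tipped 35 to 50 degrees, lip down, it rolls out over the lip. A lid that is not held may slide shut again as the scoop is tipped.
- basin_floor (a point): Centre of the inner floor (5 mm above the bench) of the round grey basin that takes the bauble: fixed, open-topped, 52 mm high, 180 mm across its rim outside and 148 mm at the bottom, wall 4 mm. The bench is at z = 0.
Mind the look-alikes: they are no part of the job. Of the things that look like the part that bears basin_floor, the smallest one is meant. Leave any brown or turquoise look-alike of the part that bears lid_tab alone.

How it is judged:
By the outcome, as a careful person would: the job done as asked, in the order asked, and still so for the second after the job is handed in, with the robot touching nothing.
It also fails if it takes over 67 s, if anything falls off the work surface, if the arm or the gripper's body presses on something with over 40 N, if the wrist force passes 120 N, or if a joint passes its speed limit or range.

### The arm

A 6-joint arm with a two-finger parallel gripper is mounted at the origin on the work surface. World frame = base frame: x ahead of the robot, y to its left, z up, the work surface at z = 0. Lengths are in m, angles in rad, forces in N, time in s.
With the tool pointing down it reaches from about 0.35 to 0.875 m from the base axis. Payload 4.2 kg.
Tool frame: the origin (TCP) lies at the very end of the fingers, on their centre line; the grasp point (between the pads) lies 19 mm behind it; x points along the fingers, y is the direction in which the jaws open and shut, and the axes are right-handed (so a half turn about x gives the same grasp; the last joint's range is limited). The gripper opens to 87 mm and grips with 3 to 60 N. Pads are 19 mm wide; open, the fingers measure 117 mm over their backs; the gripper's body (75 mm by 190 mm) begins 51 mm behind the grasp point.
Start: joints at [-1.004, 0.385, 0.008, 0, -1.194, -0.259], TCP at [0.189, -0.596, 0.223] pointing down, gripper open.
Joint ranges: [-3.14, 3.14], [-1.21, 2.06], [-1.07, 1.41], [-3.16, 2.05], [-2.99, -0.16], [-3.1, 3.1]. Speed limits (rad/s): [2.79, 2.79, 3.14, 3.14, 3.14, 3.14].

### API

Orientations are given as a unit quaternion [x, y, z, w].
In Python, from cell import env gives the robot as it stands.
- The arm moves only by the tool drive_tool, never from a script. Its argument "motion" is one flat list of numbers, 5 for each row, row after row: the opening in per cent of the stroke, from 0 (shut) to 100 (fully open), then the shift along the tool's x, y, z in cm, then the turn about the tool's x in degrees. In form: [gripper, x, y, z, turn, gripper, x, y, z, turn, ...]. A call has 1 to 5 rows; each row is the pose to reach, as a shift and turn from the pose commanded when the call began, along the tool's axes at that moment; what a row does not reach only later rows make up. A row lasts 1/8 s, in which the tool goes at most 62.5 mm and 10.7 degrees, less where a joint would pass 70% of its speed; a pose out of reach is approached as far as the arm can. A call with a gripper value outside its range is refused whole. The fingers move at their own pace and stop on an object; "force" is the grip in N (left out, the last holds). Time passes only in rows, so rows that repeat a pose let the fingers close. It gives the time, the measured TCP pose, the force and the opening at its end, in the units of the state.
- env.read_state(): the state, without advancing time (a new reading comes with each control period).
- env.capture(name): name is "scene" or "top" or "wrist"; returns a dict with "frame" (420x560x3 uint8, red, green, blue), "fx", "fy", "cx", "cy" (pixels), "origin" and "attitude" of the camera in the world; the wrist camera has in their place "mount" (4x4, takes a point from camera to tool coordinates, whose origin is the TCP and whose axes are the tool frame's). Camera axes: x right, y down, z forward; pixel columns grow to the right and rows downward; lengths in m; the calibration is good to about 2 mm. The wrist camera is an equidistant fisheye: a pixel r from the principal point sees the ray r / f radians off the axis. A picture is of the moment at which its call begins: read the wrist's pose just before it. There is no depth.
- env.hand_in(): hands the job in, once; it reports no verdict.
Trained networks look in the newest picture that a camera, given by its name, has taken for a name from the list of things; names that differ only in an ending like _2 or _b are one class to them, and where a whole thing is asked for, a point or a joint stands for the part that bears it (a point fixed in the world has none). Each returns a list of dicts, best first, with "conf" (0 to 1); they miss things now and then, are a little off and sometimes report something else, mostly with a low value. They report only what shows in the picture. A call takes as long as a camera call. They do not tell look-alikes from the thing itself.
- env.boxes_of(camera, name): "extent" ([centre column, centre row, width, height] in pixels, round what is visible of it).
- env.masks_of(camera, name): "pixels" (420x560 bool, what is visible of it) and "extent" ([centre column, centre row, width, height] in pixels, round what is visible of it).
- env.place_of(camera, name): "pixel" ([column, row] in pixels: a listed point, or the origin of a listed thing).
The state is a dict: "time_s": time; "joint_positions": joint angles; "joint_vel": joint speeds; "effort": joint torques, N m; "tcp_pos": TCP position; "orientation": TCP orientation; "force": force on the tool from outside, world axes, zero at the start; "wrist_torque": the same for the moment, N m; "finger_gap": opening from 0.0 (shut) to 1.0 (fully open).
Only numpy, scipy, OpenCV 4.12 (cv2) and the standard library are available. Lean on these libraries where they do the work, as an engineer would, in place of code of your own. Each camera call takes 0.05 s, during which the arm holds its last target.

## Working session

There is one attempt and no reset: what is moved stays moved. The work goes in short steps, Python scripts to look and compute and a tool call to move; the robot and the scene stay as the last step left them, time stands still between calls to the robot, and variables do not carry over. Pictures are saved under pics/ and viewed, and the job is handed in when it is done.

Besides the shell and the picture viewer there is one more tool, called after "Emit:" by a JSON object that holds its "name" and its "arguments", one argument or row to a line. drive_tool: Moves the arm, as the interface text tells. Its arguments: {"type":"object","properties":{"motion":{"type":"array"},"force":{"type":"number"}},"required":["motion"]}

```bash
ls; mkdir -p pics; cat > h.py <<'E'
import numpy as np, cv2
from scipy.spatial.transform import Rotation as R
from cell import env
def cap(n,save=None):
    c=env.capture(n)
    if save: cv2.imwrite('pics/'+save,cv2.cvtColor(c['frame'],cv2.COLOR_RGB2BGR))
    return c
def camR(c):
    a=np.array(c['attitude'],float)
    return a if a.shape==(3,3) else R.from_quat(a).as_matrix()
def ray(c,px):
    d=np.array([(px[0]-c['cx'])/c['fx'],(px[1]-c['cy'])/c['fy'],1.])
    return np.array(c['origin'],float),camR(c)@d
def atz(c,px,z):
    o,d=ray(c,px); return o+d*(z-o[2])/d[2]
def proj(c,p):
    q=camR(c).T@(np.array(p,float)-np.array(c['origin'],float))
    return np.array([c['cx']+c['fx']*q[0]/q[2],c['cy']+c['fy']*q[1]/q[2]])
E
python3 - <<'E'
from h import *
s=env.read_state();print(s)
for n in ['scene','top']:
    c=cap(n,n+'0.png'); print(n,{k:v for k,v in c.items() if k!='frame'})
    for t in ['scoop_mid','lid_tab','bauble_center','basin_floor']:
        for d in env.place_of(n,t): print(t,d)
        for d in env.boxes_of(n,t): print('  box',t,d)
E
```

```text
pics
{'time_s': 0.0, 'joint_positions': array([-1.00437722e+00,  3.85590692e-01,  6.64920481e-03, -5.18558969e-04,
       -1.19401905e+00, -2.58597328e-01]), 'joint_vel': array([ 0.00033322, -0.00126601,  0.00052455, -0.0017089 , -0.00148526,
       -0.00092545]), 'effort': array([-1.02302089e-03, -3.90663779e+01,  1.87405622e+01,  4.21989217e+00,
        1.09836206e-02, -2.03687900e-04]), 'tcp_pos': array([ 0.18920517, -0.59504395,  0.22144526]), 'orientation': array([-0.10756606,  0.69890872,  0.10910466,  0.69860742]), 'force': array([-0.47108751,  0.25873083, -0.69883936]), 'wrist_torque': array([ 0.0278623 , -0.03273257,  0.01272325]), 'finger_gap': 0.9967001957133241}
scene {'fx': 385.008740671895, 'fy': 385.008740671895, 'cx': 278.96976426502175, 'cy': 213.09387617576368, 'origin': array([1.19169033, 0.10848711, 0.64902855]), 'attitude': array([ 0.62459042,  0.6490485 , -0.31768805, -0.29613705])}
scoop_mid {'pixel': [332.9, 260.9], 'conf': 0.68}
  box scoop_mid {'extent': [333.2, 263.7, 43.2, 51.2], 'conf': 0.77}
lid_tab {'pixel': [331.7, 236.7], 'conf': 0.95}
lid_tab {'pixel
[... 1026 characters left out ...]
74.2, 42.8, 51.4], 'conf': 0.72}
lid_tab {'pixel': [214.7, 187.6], 'conf': 0.74}
lid_tab {'pixel': [161.1, 164.0], 'conf': 0.69}
  box lid_tab {'extent': [148.3, 165.6, 44.3, 40.5], 'conf': 0.95}
  box lid_tab {'extent': [216.7, 171.8, 31.3, 49.6], 'conf': 0.64}
  box lid_tab {'extent': [278.0, 141.7, 51.3, 33.5], 'conf': 0.55}
basin_floor {'pixel': [259.8, 277.0], 'conf': 0.9}
basin_floor {'pixel': [396.3, 204.2], 'conf': 0.86}
basin_floor {'pixel': [404.5, 306.2], 'conf': 0.84}
  box basin_floor {'extent': [416.7, 314.9, 115.0, 113.6], 'conf': 0.89}
  box basin_floor {'extent': [403.1, 202.4, 78.9, 73.1], 'conf': 0.65}
  box basin_floor {'extent': [257.0, 280.2, 113.4, 114.0], 'conf': 0.6}
```

View pics/top0.png

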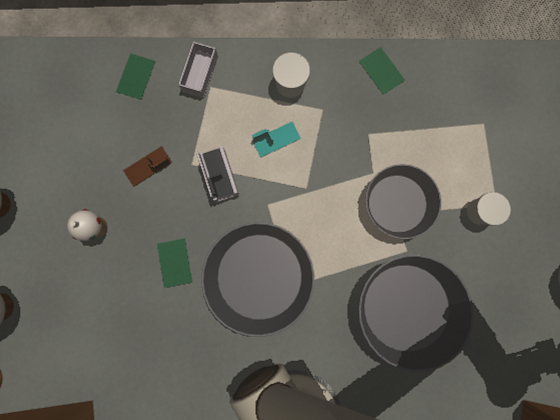

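View pics/scene0.png

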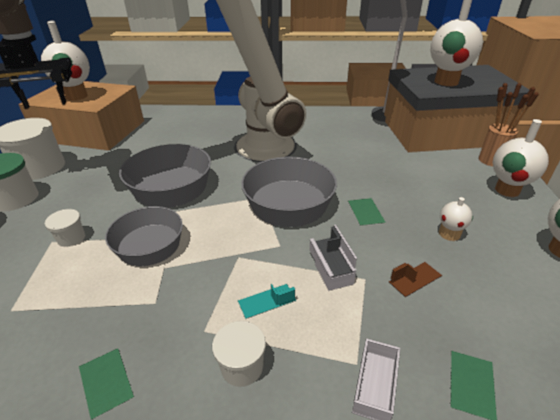

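```bash
python3 - <<'E'
import cv2,numpy as np
a=cv2.imread('pics/top0.png')[120:230,110:320]; b=cv2.imread('pics/scene0.png')[215:325,230:450]
a=cv2.resize(a,None,fx=3.6,fy=3.6,interpolation=3)[:300];
cv2.imwrite('pics/ctop.png',cv2.resize(cv2.imread('pics/top0.png')[135:215,170:270],None,fx=7,fy=7,interpolation=3))
cv2.imwrite('pics/csc.png',cv2.resize(b,None,fx=3.6,fy=3.6,interpolation=3))
E
```

```text
(no output)
```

View pics/ctop.png

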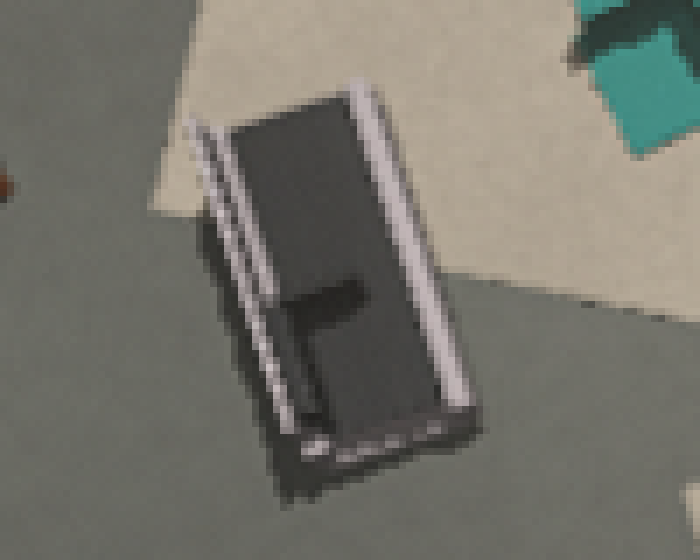

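View pics/csc.png

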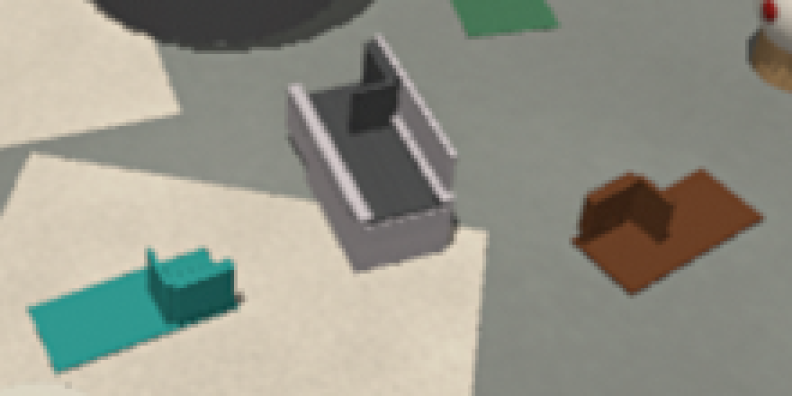

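The scoop with the dark lid is at top (219,175) / scene (333,261). The other box at top (198,70) has no lid. The brown (148,166) and turquoise (278,140) lids are decoys. There are three basins at top (258,280), (415,312) and (403,202), and the last is clearly the smallest, about 75 px against 110 px. Next I measure the poses.

```bash
cat >> h.py <<'E'
def corners():
    return np.array([[sx*60,sy*30,z] for sx in(-1,1) for sy in (-1,1) for z in (0,48)])/1000
def W(p,q): # scoop->world, q=x,y,yaw  (underside z=0)
    c,s=np.cos(q[2]),np.sin(q[2]); p=np.atleast_2d(p)
    return np.c_[q[0]+c*p[:,0]-s*p[:,1],q[1]+s*p[:,0]+c*p[:,1],p[:,2]]
E
python3 - <<'E'
from h import *
from scipy.optimize import least_squares
cs={n:cap(n) for n in('top','scene')}
meas=[]
for n in cs:
    for t,z in (('scoop_mid',.024),('lid_tab',.065)):
        for d in env.place_of(n,t): print(n,t,d,atz(cs[n],d['pixel'],z).round(4))
    for d in env.place_of(n,'basin_floor'): print(n,'basin',d,atz(cs[n],d['pixel'],.005).round(4))
    for d in env.masks_of(n,'basin_floor'):
        e=d['extent'];print('mask',e, atz(cs[n],e[:2],.052).round(3))
# plate/runner features by eye (top crop/7)
f=lambda u,v:(170+u/7,135+v/7)
T,S=cs['top'],cs['scene']; g=lambda u,v:(230+u/3.6,215+v/3.6)
obs=[(T,f(190,122),(.056,.028,.08)),(T,f(290,430),(-.056,.028,.08)),
     (T,f(363,82),(.06,-.026,.048)),(T,f(458,407),(-.06,-.026,.048)),
     (S,g(456,153),(.056,.028,.08)),(S,g(376,36),(-.056,.028,.08)),(S,g(362,220),(.06,-.026,.048)),(S,g(292,88),(-.06,-.026,.048)),(S,g(357,270),(.06,-.03,0)),
     (T,(214.7,187.6),(-.034,.0218,.065)),(S,(331.7,236.7),(-.034,.0218,.065)),(T,(218.6,174.9),(0,0,.024)),(S,(332.9,260.9),(0,0,.024))]
def res(q): return np.concatenate([proj(c,W(p,q)[0])-np.array(u) for c,u,p in obs])
r=least_squares(res,[.47,.18,.25],loss='soft_l1'); print(r.x,np.degrees(r.x[2])); print(res(r.x).reshape(-1,2).round(1))
im=cv2.cvtColor(T['frame'],cv2.COLOR_RGB2BGR)
im=cv2.resize(im[135:215,170:270],None,fx=7,fy=7,interpolation=3)
def dr(p,col):
    q=[tuple(int(v) for v in ((proj(T,x)-[170,135]+.5)*7)) for x in W(p,r.x)]
    cv2.polylines(im,[np.array(q)],False,col,1)
k=lambda *a:np.array(a)/1000.
dr(k([-56,26,80],[56,26,80],[56,30,80],[-56,30,80],[-56,26,80]),(0,255,0))
dr(k([-60,-30,48],[60,-30,48],[60,30,48],[-60,30,48],[-60,-30,48]),(0,0,255))
dr(k([-53,17.5,80],[-15,17.5,80],[-15,26,80],[-53,26,80],[-53,17.5,80]),(255,255,0))
cv2.imwrite('pics/fit.png',im)
E
```

```text
top scoop_mid {'pixel': [220.0, 174.3], 'conf': 0.76} [0.5776 0.1894 0.024 ]
top scoop_mid {'pixel': [211.6, 188.6], 'conf': 0.22} [0.5417 0.209  0.024 ]
top lid_tab {'pixel': [261.7, 134.4], 'conf': 0.89} [0.6667 0.0858 0.065 ]
top lid_tab {'pixel': [159.3, 164.7], 'conf': 0.82} [0.591  0.3267 0.065 ]
top lid_tab {'pixel': [210.1, 189.8], 'conf': 0.74} [0.5321 0.2048 0.065 ]
top basin {'pixel': [396.1, 202.4], 'conf': 0.96} [ 0.5143 -0.2482  0.005 ]
mask [415.4, 314.9, 114.1, 115.7] [ 0.249 -0.272  0.052]
mask [258.4, 279.1, 113.5, 113.4] [0.326 0.089 0.052]
scene scoop_mid {'pixel': [333.5, 264.1], 'conf': 0.83} [0.5865 0.1955 0.024 ]
scene lid_tab {'pixel': [283.8, 293.1], 'conf': 0.8} [0.7066 0.089  0.065 ]
scene lid_tab {'pixel': [398.9, 268.7], 'conf': 0.74} [0.6349 0.3227 0.065 ]
scene lid_tab {'pixel': [331.9, 236.7], 'conf': 0.57} [0.541  0.1918 0.065 ]
scene basin {'pixel': [168.5, 183.3], 'conf': 0.9} [ 0.2502 -0.2725  0.005 ]
scene basin {'pixel': [288.0, 200.8], 'conf': 0.78} [0.3279 0.0874 0.005 ]
scene basin {'pixel': [151.4, 241.9], 'conf': 0.62} [ 0.5069 -0.2454  0.005 ]
mask [143.7, 235.5, 73.5, 61.0] [ 0.536 -0.244  0.052]
mask [164.6, 175.9, 91.0, 63.0] [ 0.282 -0.266  0.052]
mask [289.5, 191.4, 94.2, 64.8] [0.349 0.092 0.052]
[0.57656384 0.19042823 0.34184069] 19.58602857131909
[[-0.3 -1. ]
 [ 0.2 -0. ]
 [-1.3 -0.5]
 [ 0.6 -0.6]
 [-0.6 -0.2]
 [-0.1 -0.9]
 [ 1.  -0.9]
 [-0.1 -1.2]
 [-0.9  0.8]
 [-2.3  0.1]
 [ 3.5 -1. ]
 [ 1.  -0.2]
 [-2.  -0.1]]
```

View pics/fit.png

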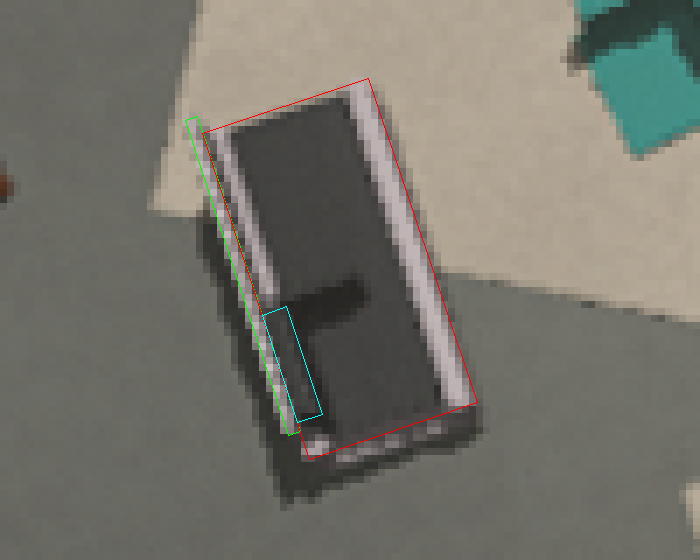

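```bash
cat >> h.py <<'E'
def plan(xyz,jawyaw=None,s=None):
    """shift in tool axes cm, turn deg options so that tool y horizontal points at jawyaw (rad) or opposite"""
    s=s or env.read_state(); Rm=R.from_quat(s['orientation']).as_matrix()
    sh=Rm.T@(np.array(xyz)-s['tcp_pos'])*100
    out=[]
    if jawyaw is not None:
        for a in (jawyaw,jawyaw+np.pi):
            v=Rm.T@np.array([np.cos(a),np.sin(a),0]); out.append(round(float(np.degrees(np.arctan2(v[2],v[1]))),1))
    print('tcp',s['tcp_pos'].round(4),'ori',np.array(Rm).round(3).tolist(),'q',s['joint_positions'].round(2))
    print('shift cm',sh.round(2),'turn',out)
E
python3 - <<'E'
from h import *
q=[.5766,.1904,np.radians(19.6)]
p=W([-.036,.0235,0],q)[0]; print(p)
plan([p[0],p[1],.16],q[2]+np.pi/2)
c=cap('top')
m=cv2.cvtColor(c['frame'],cv2.COLOR_RGB2GRAY)
for px in [(403.3,201.5)]: print(atz(c,px,.052))
print(atz(c,(255,157),0),atz(c,(299,140),0))
E
```

```text
[0.53480282 0.20046209 0.        ]
tcp [ 0.1894 -0.5956  0.2225] ori [[0.0, -0.303, 0.953], [0.0, 0.953, 0.303], [-1.0, 0.0, 0.0]] q [-1.    0.38  0.01 -0.   -1.19 -0.26]
shift cm [ 6.26 65.4  57.04] turn [-2.0, 178.0]
[ 0.51042508 -0.25103546  0.052     ]
[0.62793092 0.1055969  0.        ] [ 0.67324745 -0.00597882  0.        ]
```

Emit:
{"name": "drive_tool", "arguments": {
  "motion": [60,0,65.4,57,0,60,0,65.4,57,0,60,0,65.4,57,0,60,0,65.4,57,0,60,0,65.4,57,0],
  "force": 50
}}

```text
time_s: 2.08
tcp_pos: [0.3142, -0.3072, 0.2229]
orientation: [-0.109, 0.698, 0.108, 0.699]
force: [1.1, 0.0, 0.2]
finger_gap: 0.614
```

Emit:
{"name": "drive_tool", "arguments": {
  "motion": [60,0,42,37,0,60,0,42,37,0,60,0,42,37,0,60,0,42,37,0,60,0,42,37,0]
}}

```text
time_s: 2.7
tcp_pos: [0.4401, -0.0207, 0.2232]
orientation: [-0.109, 0.698, 0.109, 0.699]
force: [1.2, -0.5, -0.4]
finger_gap: 0.594
```

```bash
python3 - <<'E'
from h import *
q=[.5766,.1904,np.radians(19.6)]
p=W([-.036,.0235,0],q)[0]
plan([p[0],p[1],.16],q[2]+np.pi/2)
E
```

```text
tcp [ 0.4401 -0.0207  0.2232] ori [[0.002, -0.304, 0.953], [0.0, 0.953, 0.304], [-1.0, -0.0, 0.002]] q [ 0.32  0.06 -0.42  0.   -1.09 -1.59]
shift cm [ 6.34 18.2  15.73] turn [-1.9, 178.1]
```

Emit:
{"name": "drive_tool", "arguments": {
  "motion": [60,0,18.2,15.7,-2,60,0,18.2,15.7,-2,60,0,18.2,15.7,-2,60,0,18.2,15.7,-2,60,5,18.2,15.7,-2]
}}

```text
time_s: 3.32
tcp_pos: [0.538, 0.2032, 0.1752]
orientation: [-0.121, 0.693, 0.123, 0.7]
force: [-0.1, -0.3, -2.1]
finger_gap: 0.605
```

Emit:
{"name": "drive_tool", "arguments": {
  "motion": [60,0,0,0,0,60,0,0,0,0]
}}

```text
time_s: 3.58
tcp_pos: [0.5348, 0.198, 0.1741]
orientation: [-0.121, 0.696, 0.121, 0.697]
force: [-0.1, -0.6, 0.9]
finger_gap: 0.599
```

```bash
cat >> h.py <<'E'
def wproj(c,s,P):
    M=np.array(c['mount'],float); Rm=R.from_quat(s['orientation']).as_matrix()
    t=(np.atleast_2d(P)-s['tcp_pos'])@Rm  # tool coords
    q=(t-M[:3,3])@M[:3,:3]
    r=np.hypot(q[:,0],q[:,1]); th=np.arctan2(r,q[:,2]); k=np.where(r>0,th/np.maximum(r,1e-9),0)
    return np.c_[c['cx']+c['fx']*k*q[:,0],c['cy']+c['fy']*k*q[:,1]]
K=lambda *a:np.array(a)/1000.
def lines(lx=-34):
    return [K([-56,26,80],[56,26,80],[56,30,80],[-56,30,80],[-56,26,80]),K([-60,-30,48],[60,-30,48],[60,30,48],[-60,30,48],[-60,-30,48]),
    K([lx-19,17.5,80],[lx+19,17.5,80],[lx+19,26,80],[lx-19,26,80],[lx-19,17.5,80]),K([-22,-30,0],[60,-30,0],[60,30,0],[-22,30,0],[-22,-30,0])]
COL=[(0,255,0),(0,0,255),(255,255,0),(255,0,255)]
def wristview(q,name,lx=-34,crop=None,f=1):
    s=env.read_state(); c=cap('wrist'); im=cv2.cvtColor(c['frame'],cv2.COLOR_RGB2BGR)
    crop=crop or (0,560,0,420); a,b,d,e=crop
    im=cv2.resize(im[d:e,a:b],None,fx=f,fy=f,interpolation=3)
    raw=im.copy()
    for L,co in zip(lines(lx),COL):
        u=(wproj(c,s,W(L,q))-[a,d]+.5)*f
        cv2.polylines(im,[u.astype(int)],False,co,1)
    cv2.imwrite('pics/'+name,im); cv2.imwrite('pics/raw_'+name,raw); return c,s
E
python3 - <<'E'
from h import *
q=[.5766,.1904,np.radians(19.6)]
p=W([-.036,.0235,0],q)[0]
plan([p[0],p[1],.05],q[2]+np.pi/2)
c,s=wristview(q,'w1.png')
print(c['fx'],c['cx'],c['cy'])
for t in ('scoop_mid','lid_tab'): print(env.place_of('wrist',t))
E
```

```text
tcp [0.5348 0.198  0.1741] ori [[0.002, -0.336, 0.942], [0.0, 0.942, 0.336], [-1.0, -0.001, 0.002]] q [ 0.64  0.33 -0.2   0.   -1.04 -1.87]
shift cm [12.41  0.24  0.06] turn [0.0, -180.0]
325.19226210127806 281.47280821519246 204.83761156972088
[]
[{'pixel': [282.7, 209.2], 'conf': 0.57}, {'pixel': [380.1, 284.6], 'conf': 0.37}]
```

View pics/w1.png

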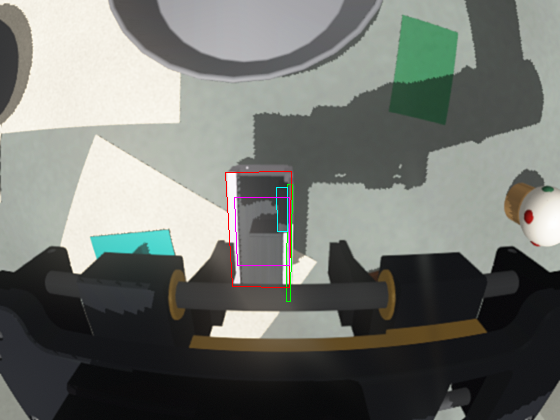

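```bash
python3 - <<'E'
from h import *
q=[.5766,.1904,np.radians(19.6)]
wristview(q,'w2.png',crop=(210,330,150,300),f=4)
E
python3 -c "
import cv2,numpy as np
cv2.imwrite('pics/w2b.png',np.hstack([cv2.resize(cv2.imread('pics/'+n),(400,500)) for n in('w2.png','raw_w2.png')]))"
```

```text
(no output)
```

View pics/w2b.png

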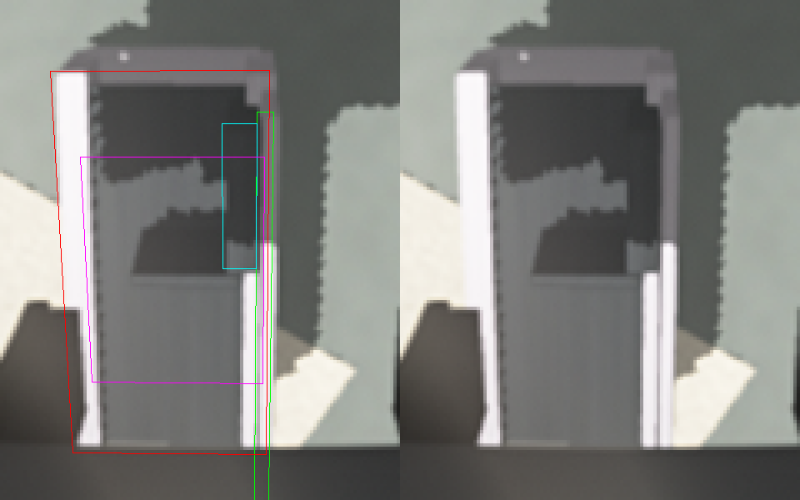

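Emit:
{"name": "drive_tool", "arguments": {
  "motion": [40,4,0.3,0,0,40,8,0.3,0,0,40,10.5,0.3,0,0,40,11.5,0.3,0,0,40,12,0.3,0,0]
}}

```text
time_s: 4.4
tcp_pos: [0.5337, 0.2012, 0.0532]
orientation: [-0.12, 0.696, 0.121, 0.697]
force: [-0.0, -0.3, -0.0]
finger_gap: 0.401
```

Emit:
{"name": "drive_tool", "arguments": {
  "motion": [40,0,0,0,0,0,0,0,0,0,0,0,0,0,0,0,0,0,0,0,0,0,0,0,0],
  "force": 50
}}

```text
time_s: 5.03
tcp_pos: [0.5331, 0.201, 0.0529]
orientation: [-0.121, 0.697, 0.121, 0.697]
force: [-0.8, -0.6, 2.1]
finger_gap: 0.134
```

```bash
python3 - <<'E'
from h import *
s=env.read_state();print(s['tcp_pos'],s['force'],s['finger_gap']*87)
q=[.5766,.1904,np.radians(19.6)]
cap('scene','s1.png'); wristview(q,'w3.png')
a=cv2.imread('pics/s1.png')[170:320,230:430]; b=cv2.imread('pics/raw_w3.png')[140:290,190:390]
cv2.imwrite('pics/j1.png',np.hstack([cv2.resize(x,(400,300),interpolation=3) for x in(a,b)]))
E
```

```text
[0.53308311 0.20099416 0.05288932] [-0.77741975 -0.61180726  2.09664439] 11.677712315938878
```

View pics/j1.png

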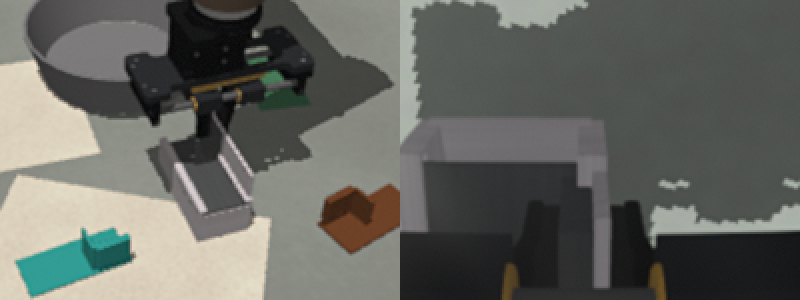

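Emit:
{"name": "drive_tool", "arguments": {
  "motion": [0,0,0,0,0,0,-1,0,0,0,0,-2.5,0,0,0,0,-4,0,0,0,0,-4,0,0,0],
  "force": 60
}}

```text
time_s: 5.75
tcp_pos: [0.534, 0.2018, 0.0945]
orientation: [-0.12, 0.695, 0.121, 0.698]
force: [-0.4, -0.5, -4.1]
finger_gap: 0.139
```

```bash
python3 - <<'E'
from h import *
s=env.read_state();print(s['tcp_pos'],s['force'],s['finger_gap']*87)
q=[.5766,.1904,np.radians(19.6)]
cap('scene','s1.png'); wristview(q,'w3.png')
a=cv2.imread('pics/s1.png')[150:300,230:430]; b=cv2.imread('pics/raw_w3.png')[140:290,190:390]
cv2.imwrite('pics/j2.png',np.hstack([cv2.resize(x,(400,300),interpolation=3) for x in(a,b)]))
E
```

```text
[0.53402135 0.20175055 0.09449364] [-0.39517369 -0.54419082 -4.07545831] 12.06029139647556
```

View pics/j2.png

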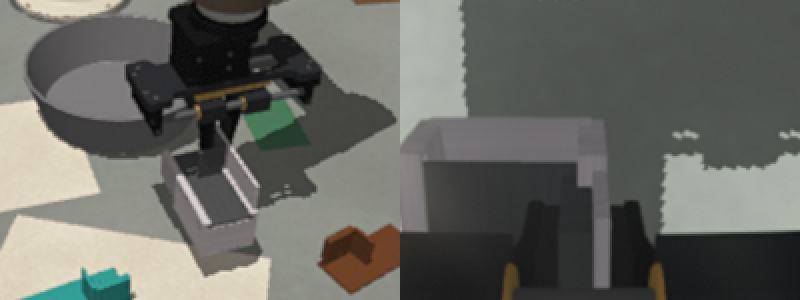

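```bash
python3 - <<'E'
from h import *
plan([.4875,-.119,.14],np.pi)
E
```

```text
tcp [0.5327 0.201  0.0927] ori [[-0.0, -0.336, 0.942], [0.0, 0.942, 0.336], [-1.0, 0.0, 0.0]] q [ 0.65  0.42 -0.3  -0.   -0.85 -1.87]
shift cm [ -4.74 -28.62 -15.  ] turn [-70.4, 109.6]
```

Emit:
{"name": "drive_tool", "arguments": {
  "motion": [0,-3,0,0,0,0,-5,-4,-2,-10,0,-5,-8,-4,-20,0,-5,-13,-7,-30,0,-5,-18,-9.5,-40]
}}

```text
time_s: 6.48
tcp_pos: [0.5027, -0.0018, 0.142]
orientation: [-0.353, 0.613, 0.353, 0.612]
force: [0.9, -0.6, -3.7]
finger_gap: 0.134
```

```bash
python3 - <<'E'
from h import *
plan([.4875,-.119,.10],np.pi)
E
```

```text
tcp [ 0.5027 -0.0018  0.142 ] ori [[-0.002, -0.866, 0.501], [-0.0, 0.501, 0.866], [-1.0, 0.001, -0.001]] q [ 0.32  0.26 -0.4  -0.   -0.91 -0.84]
shift cm [  4.21  -4.56 -10.9 ] turn [-30.1, 149.9]
```

Emit:
{"name": "drive_tool", "arguments": {
  "motion": [0,0,-1.5,-3.5,-10,0,0,-3,-7,-20,0,0,-4.6,-10.9,-30,0,0,-4.6,-10.9,-30,0,0,-4.6,-10.9,-30]
}}

```text
time_s: 7.1
tcp_pos: [0.4883, -0.1174, 0.1422]
orientation: [-0.498, 0.502, 0.498, 0.502]
force: [-0.1, 0.2, -2.5]
finger_gap: 0.141
```

```bash
cat >> h.py <<'E'
def view(name,q,lx=-34,z0=0,crops=None):
    out=[]
    for n in('top','scene'):
        c=cap(n); im=cv2.cvtColor(c['frame'],cv2.COLOR_RGB2BGR)
        u0=proj(c,[q[0],q[1],.04]); x0=int(np.clip(u0[0]-70,0,420)); y0=int(np.clip(u0[1]-70,0,280))
        f=400/140; a=cv2.resize(im[y0:y0+140,x0:x0+140],(400,400),interpolation=3); b=a.copy()
        for L,co in zip(lines(lx),COL):
            u=np.array([(proj(c,p+[0,0,z0])-[x0,y0]+.5)*f for p in W(L,q)]); cv2.polylines(b,[u.astype(int)],False,co,1)
        # basin rim
        t=np.linspace(0,6.3,80); B=np.c_[.511+.09*np.cos(t),-.25+.09*np.sin(t),0*t+.052]
        cv2.polylines(b,[np.array([(proj(c,p)-[x0,y0]+.5)*f for p in B]).astype(int)],True,(0,165,255),1)
        out.append(b if n=='top' else b); 
    cv2.imwrite('pics/'+name,np.hstack(out))
E
python3 - <<'E'
from h import *
plan([.4875,-.119,.055],np.pi)
s=env.read_state()
view('v1.png',[.511,-.082,np.pi/2],z0=.088)
E
```

```text
tcp [ 0.4883 -0.1174  0.1422] ori [[-0.001, -1.0, 0.009], [0.0, 0.009, 1.0], [-1.0, 0.001, 0.0]] q [ 0.09  0.26 -0.4  -0.   -0.91 -0.1 ]
shift cm [ 8.72  0.07 -0.16] turn [-0.5, 179.5]
```

View pics/v1.png

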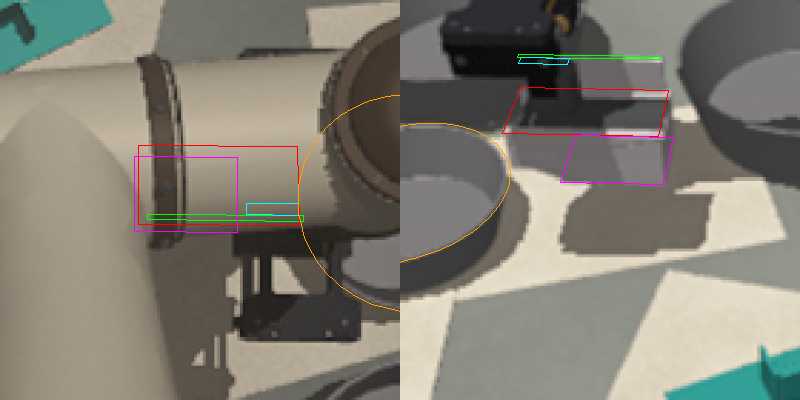

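Emit:
{"name": "drive_tool", "arguments": {
  "motion": [0,3,0,-0.1,0,0,6,0,-0.1,0,0,8,0,-0.1,0,0,8.7,0,-0.1,0,0,8.9,0,-0.1,0]
}}

```text
time_s: 7.82
tcp_pos: [0.489, -0.1179, 0.0536]
orientation: [-0.499, 0.502, 0.498, 0.502]
force: [0.4, 0.0, -3.3]
finger_gap: 0.137
```

Emit:
{"name": "drive_tool", "arguments": {
  "motion": [0,0,0,0,0,0,0,0,0,0]
}}

```text
time_s: 8.07
tcp_pos: [0.4891, -0.1183, 0.0544]
orientation: [-0.499, 0.501, 0.498, 0.502]
force: [-0.2, -0.1, -3.3]
finger_gap: 0.14
```

Emit:
{"name": "drive_tool", "arguments": {
  "motion": [0,0.1,0,0,0,0,0.2,0,0,0,0,0.2,0,0,0]
}}

```text
time_s: 8.45
tcp_pos: [0.489, -0.1186, 0.0528]
orientation: [-0.499, 0.502, 0.498, 0.502]
force: [-1.6, -1.3, 5.3]
finger_gap: 0.137
```

Emit:
{"name": "drive_tool", "arguments": {
  "motion": [27,0,0,0,0,27,0,0,0,0,27,0,0,0,0,27,0,0,0.6,0,27,0,0,1.2,0]
}}

```text
time_s: 9.07
tcp_pos: [0.4886, -0.106, 0.0515]
orientation: [-0.498, 0.502, 0.498, 0.502]
force: [0.2, -0.1, 0.3]
finger_gap: 0.27
```

```bash
python3 - <<'E'
from h import *
s=env.read_state();print(s['tcp_pos'],s['force'],s['finger_gap']*87)
view('v2.png',[.511,-.082,np.pi/2])
wristview([.5115,-.082,np.pi/2],'w4.png')
E
```

```text
[ 0.48860112 -0.10602567  0.05147345] [ 0.19425934 -0.0808675   0.33437518] 23.48775658988846
```

View pics/v2.png

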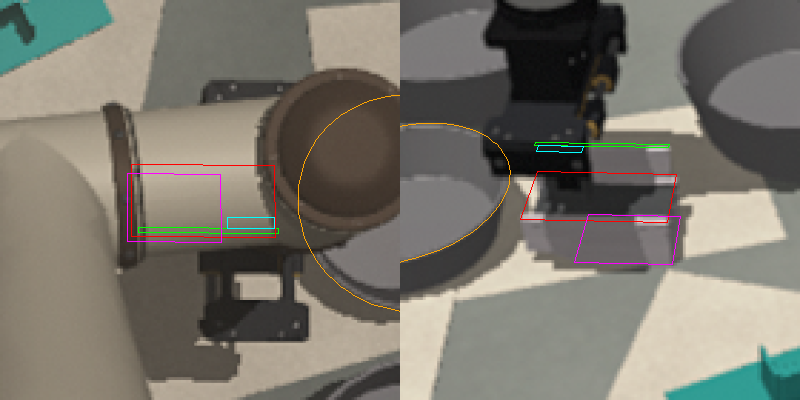

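View pics/w4.png

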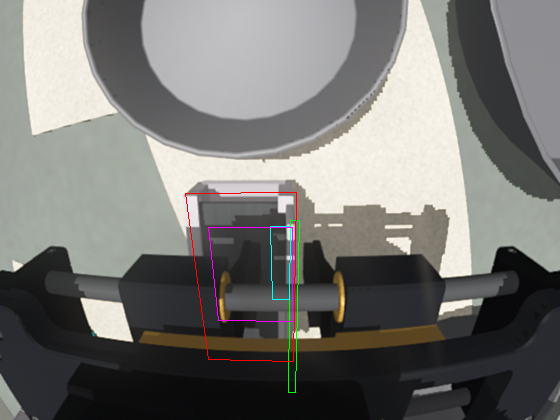

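Emit:
{"name": "drive_tool", "arguments": {
  "motion": [27,0,0,1,0,27,0,0,2,0,27,0,0,3,0,27,0,0,3.8,0,27,0,0,4.3,0]
}}

```text
time_s: 9.85
tcp_pos: [0.4889, -0.0628, 0.0516]
orientation: [-0.498, 0.502, 0.498, 0.502]
force: [-0.6, 0.0, -0.5]
finger_gap: 0.269
```

Emit:
{"name": "drive_tool", "arguments": {
  "motion": [27,0,0,0,0,27,0,0,0,0]
}}

```text
time_s: 10.1
tcp_pos: [0.4889, -0.0635, 0.0515]
orientation: [-0.498, 0.502, 0.498, 0.502]
force: [-1.0, 0.1, -0.5]
finger_gap: 0.272
```

```bash
python3 - <<'E'
from h import *
s=env.read_state();print(s['tcp_pos'],s['force'],s['finger_gap']*87)
q=[.5115,-.082,np.pi/2]
view('v3.png',q,lx=15)
wristview(q,'w5.png',lx=15,crop=(150,350,150,420),f=2)
c=cap('scene')
for t in('lid_tab','scoop_mid'):print(t,env.place_of('scene',t))
E
python3 -c "
import cv2,numpy as np
cv2.imwrite('pics/j5.png',np.hstack([cv2.imread('pics/'+n) for n in('w5.png','raw_w5.png')]))"
```

```text
[ 0.48887316 -0.06348223  0.05153907] [-1.04498446  0.13585649 -0.53220403] 23.67614079784717
lid_tab [{'pixel': [283.9, 294.0], 'conf': 0.89}, {'pixel': [219.9, 223.6], 'conf': 0.8}]
scoop_mid [{'pixel': [216.3, 241.4], 'conf': 0.92}]
```

View pics/v3.png

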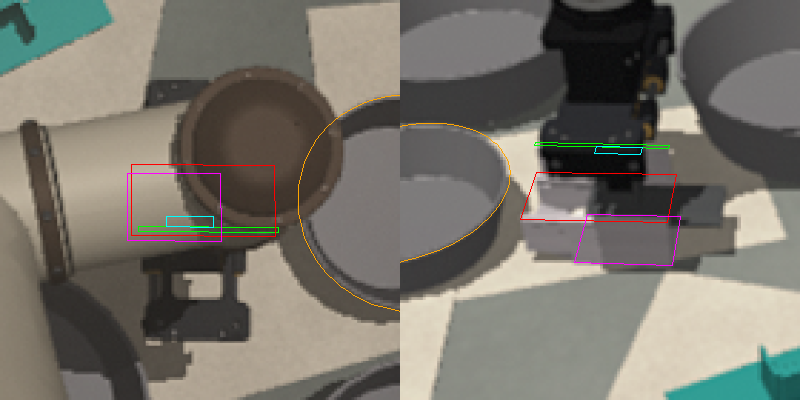

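View pics/j5.png

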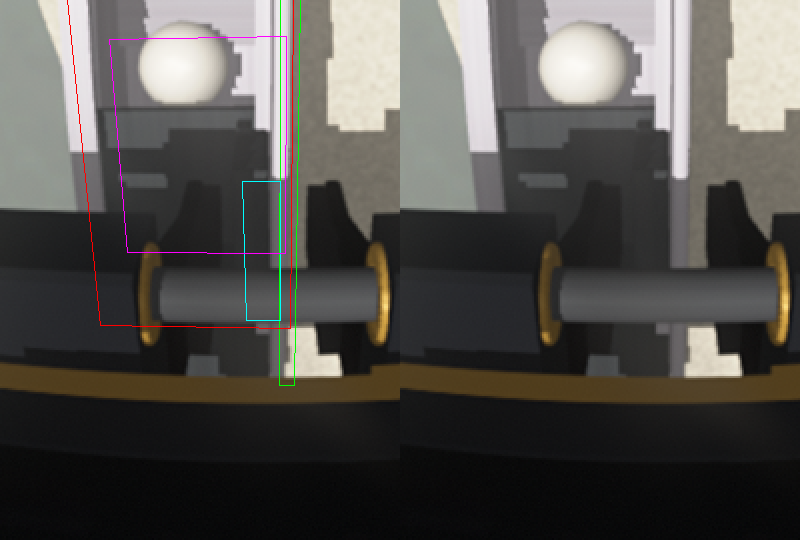

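Emit:
{"name": "drive_tool", "arguments": {
  "motion": [0,0,0,0,0,0,0,0,0,0,0,0,0,0,0,0,-1,0,0,0,0,-3,0,0,0],
  "force": 50
}}

```text
time_s: 11.02
tcp_pos: [0.4874, -0.0636, 0.081]
orientation: [-0.497, 0.503, 0.499, 0.501]
force: [0.4, -0.0, -3.4]
finger_gap: 0.138
```

```bash
python3 - <<'E'
from h import *
s=env.read_state();print(s['tcp_pos'],s['force'],s['finger_gap']*87)
q=[.5115,-.082,np.pi/2]
view('v4.png',q,lx=13,z0=.03)
wristview(q,'w6.png',lx=13,crop=(150,350,150,350),f=2)
a=cv2.imread('pics/v4.png')[:,400:]; cv2.imwrite('pics/j6.png',np.hstack([a,cv2.imread('pics/raw_w6.png')]))
E
```

```text
[ 0.48736803 -0.06355758  0.0810042 ] [ 0.43918585 -0.047444   -3.37655325] 12.033662289300274
```

View pics/j6.png

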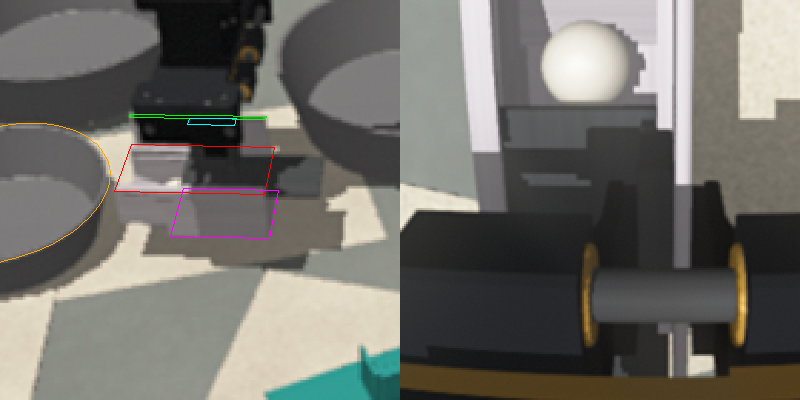

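Emit:
{"name": "drive_tool", "arguments": {
  "motion": [0,-2.5,0,0,0,0,-4.5,0,-1,0,0,-4.5,0,-5,0,0,-4.5,0,-9,0,0,-4.5,0,-12,0]
}}

```text
time_s: 11.8
tcp_pos: [0.4869, -0.1845, 0.1254]
orientation: [-0.497, 0.503, 0.499, 0.502]
force: [0.8, 0.9, -3.1]
finger_gap: 0.143
```

Emit:
{"name": "drive_tool", "arguments": {
  "motion": [0,0,0,-1.4,0,0,0,0,-1.4,0,0,1,0,-1.4,0,0,1.8,0,-1.4,0],
  "force": 20
}}

```text
time_s: 12.3
tcp_pos: [0.4875, -0.1965, 0.1076]
orientation: [-0.498, 0.502, 0.499, 0.501]
force: [-0.7, -0.2, -4.0]
finger_gap: 0.142
```

```bash
python3 - <<'E'
from h import *
s=env.read_state();print(s['tcp_pos'],s['force'],s['finger_gap']*87)
q=[.5115,s['tcp_pos'][1]-.0185,np.pi/2]
view('v5.png',q,lx=13,z0=s['tcp_pos'][2]-.0515)
wristview(q,'w6.png',lx=13,crop=(150,350,150,350),f=2)
a=cv2.imread('pics/v5.png')[:,400:]; cv2.imwrite('pics/j7.png',np.hstack([a,cv2.imread('pics/raw_w6.png')]))
E
```

```text
[ 0.48750711 -0.19646659  0.10755686] [-0.71230315 -0.16034741 -3.9862225 ] 12.363911040373596
```

View pics/j7.png

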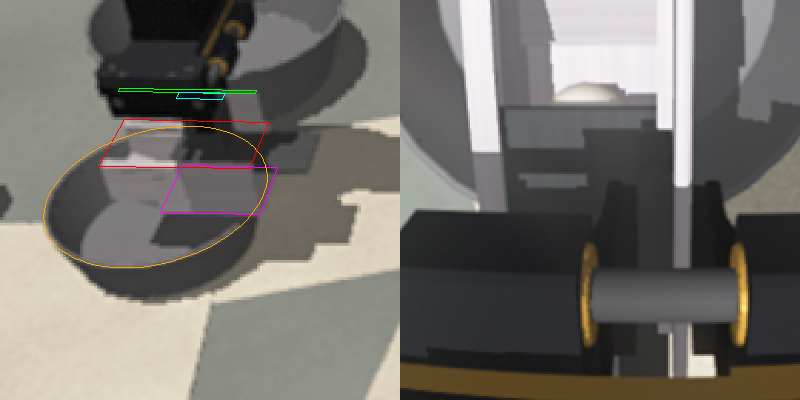

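Emit:
{"name": "drive_tool", "arguments": {
  "motion": [0,0.3,0,0,0,0,0.5,0,0,0,0,0.7,0,0,0,0,0.9,0,0,0,0,1.0,0,0,0],
  "force": 15
}}

```text
time_s: 13.08
tcp_pos: [0.4881, -0.1997, 0.1016]
orientation: [-0.5, 0.502, 0.497, 0.501]
force: [-5.9, -6.5, 13.9]
finger_gap: 0.141
```

```bash
cat >> h.py <<'E'
def tview(name):
    s=env.read_state();print(s['tcp_pos'],s['force'],s['wrist_torque'],s['finger_gap']*87)
    q=[.5115,s['tcp_pos'][1]-.0185,np.pi/2]
    c=cap('scene'); im=cv2.cvtColor(c['frame'],cv2.COLOR_RGB2BGR)
    u=proj(c,[.511,-.2,.07]).astype(int); a=cv2.resize(im[u[1]-60:u[1]+60,u[0]-60:u[0]+60],(400,400),interpolation=3)
    wristview(q,'wt.png',crop=(150,350,150,350),f=2)
    cv2.imwrite('pics/'+name,np.hstack([a,cv2.imread('pics/raw_wt.png')]))
E
python3 -c "
from h import *
tview('t1.png')"
```

```text
[ 0.48810809 -0.19968774  0.10157389] [-5.9361672  -6.45899199 13.93193402] [-1.8714014   1.92421843 -0.05266825] 12.308643544665541
```

View pics/t1.png

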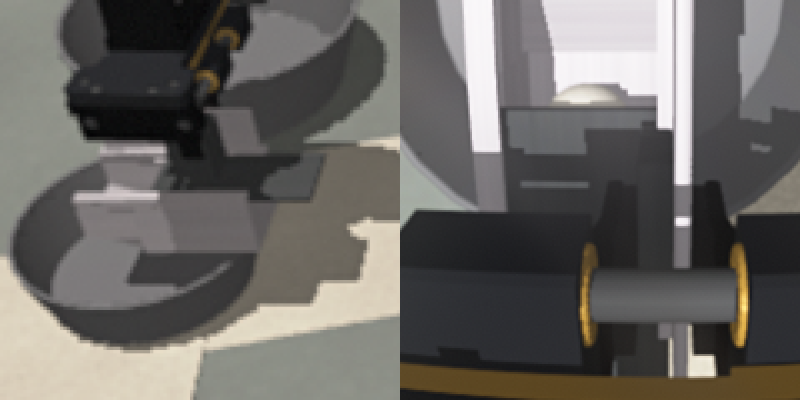

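Emit:
{"name": "drive_tool", "arguments": {
  "motion": [0,-1,0,0,0,0,-2.5,0,0,0,0,-2.8,0,3,0,0,-2.8,0,8,0,0,-2.8,0,12,0],
  "force": 50
}}

```text
time_s: 13.8
tcp_pos: [0.4891, -0.0757, 0.1272]
orientation: [-0.498, 0.501, 0.498, 0.502]
force: [-0.1, -0.3, -3.2]
finger_gap: 0.141
```

Emit:
{"name": "drive_tool", "arguments": {
  "motion": [0,0,0,1.4,0,0,2,0,1.4,0,0,5,0,1.4,0,0,6,0,1.4,0,0,6.5,0,1.4,0]
}}

```text
time_s: 14.42
tcp_pos: [0.4893, -0.0637, 0.0615]
orientation: [-0.498, 0.502, 0.498, 0.502]
force: [0.9, 0.2, -2.9]
finger_gap: 0.135
```

```bash
python3 - <<'E'
from h import *
s=env.read_state();print(s['tcp_pos'],s['force'],s['finger_gap']*87)
q=[.5115,s['tcp_pos'][1]-.0185,np.pi/2]
view('v6.png',q,lx=13,z0=s['tcp_pos'][2]-.0515)
E
```

```text
[ 0.4893371  -0.06366889  0.06154989] [ 0.91103602  0.2363372  -2.90111959] 11.759471328908452
```

View pics/v6.png

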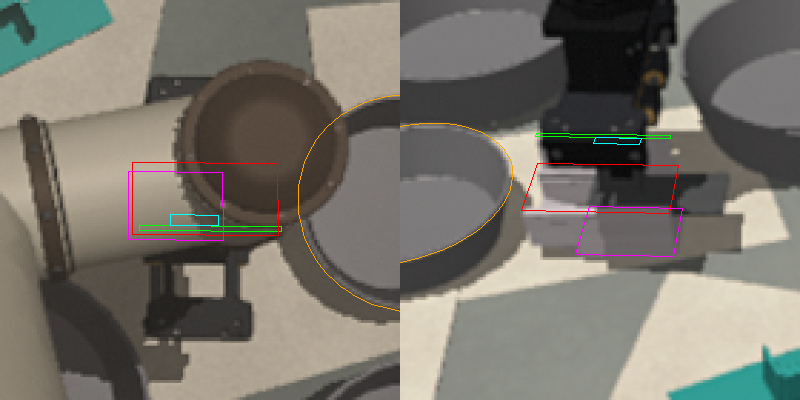

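Level and in place. I'll lower it the last centimetre, release, push the lid a little further, then back the finger off the cross wall before gripping again.

Emit:
{"name": "drive_tool", "arguments": {
  "motion": [0,0.6,0,0,0,0,0.9,0,0,0,0,1.0,0,0,0]
}}

```text
time_s: 14.9
tcp_pos: [0.4891, -0.0632, 0.0527]
orientation: [-0.498, 0.502, 0.498, 0.502]
force: [-4.6, 3.9, 9.0]
finger_gap: 0.136
```

Emit:
{"name": "drive_tool", "arguments": {
  "motion": [27,0,0,0,0,27,0,0,0,0,27,-0.2,0,0.3,0,27,-0.2,0,0.6,0,27,-0.2,0,0.7,0]
}}

```text
time_s: 15.52
tcp_pos: [0.4891, -0.0563, 0.0536]
orientation: [-0.498, 0.502, 0.498, 0.502]
force: [-0.0, -0.6, 0.7]
finger_gap: 0.269
```

Emit:
{"name": "drive_tool", "arguments": {
  "motion": [27,0,0,0,0,27,0,0,-0.7,0,27,0,0,-1.3,0,27,0,0,-1.3,0]
}}

```text
time_s: 16.02
tcp_pos: [0.4888, -0.07, 0.0535]
orientation: [-0.498, 0.502, 0.498, 0.502]
force: [-0.4, 0.1, -0.7]
finger_gap: 0.269
```

```bash
python3 - <<'E'
from h import *
s=env.read_state();print(s['tcp_pos'],s['force'],s['finger_gap']*87)
q=[.5115,-.082,np.pi/2]
view('v7.png',q,lx=20,z0=0)
wristview(q,'w7.png',lx=20,crop=(150,350,150,350),f=2)
a=cv2.imread('pics/v7.png')[:,400:]; cv2.imwrite('pics/j8.png',np.hstack([a,cv2.imread('pics/w7.png')]))
E
```

```text
[ 0.48875839 -0.07001959  0.05346915] [-0.35786316  0.1413637  -0.70100608] 23.436024744129746
```

View pics/j8.png

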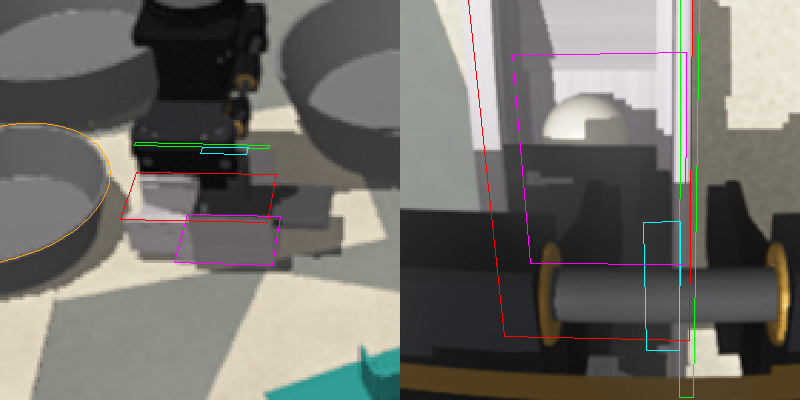

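```bash
python3 - <<'E'
from h import *
s=env.read_state(); c=cap('wrist')
q=[.5115,-.082,np.pi/2]
for x in range(-30,30,5): print(x, wproj(c,s,W(K([x,0,43]),q))[0].round(1), end=' ')
E
```

```text
-30 [240.5 178.2] -25 [240.9 187.1] -20 [241.2 195.9] -15 [241.6 204.5] -10 [242. 213.] -5 [242.4 221.3] 0 [242.8 229.5] 5 [243.2 237.5] 10 [243.6 245.4] 15 [244.1 253.1] 20 [244.5 260.7] 25 [245. 268.]
```

Emit:
{"name": "drive_tool", "arguments": {
  "motion": [0,0,0,0,0,0,0,0,0,0,0,0,0,0,0,0,-2,0,0,0,0,-5,0,0,0],
  "force": 40
}}

```text
time_s: 16.85
tcp_pos: [0.4869, -0.0695, 0.1024]
orientation: [-0.497, 0.503, 0.499, 0.501]
force: [-0.3, 0.2, -3.4]
finger_gap: 0.141
```

Emit:
{"name": "drive_tool", "arguments": {
  "motion": [0,-2.4,0,-1,0,0,-2.4,0,-5,0,0,-2.4,0,-10,0,0,-2.4,0,-13.4,0,0,-1,0,-13.4,0]
}}

```text
time_s: 17.48
tcp_pos: [0.4877, -0.2052, 0.1131]
orientation: [-0.497, 0.503, 0.497, 0.503]
force: [-0.1, -0.2, -3.3]
finger_gap: 0.141
```

Emit:
{"name": "drive_tool", "arguments": {
  "motion": [0,0.3,0,0,0,0,0.8,0,0,0,0,1.0,0,0,0,0,1.2,0,0,0,0,1.2,0,0,0],
  "force": 12
}}

```text
time_s: 18.1
tcp_pos: [0.4883, -0.2042, 0.1036]
orientation: [-0.5, 0.502, 0.498, 0.501]
force: [-3.8, -2.9, 6.0]
finger_gap: 0.141
```

```bash
python3 -c "
from h import *
tview('t2.png')"
```

```text
[ 0.48827501 -0.20419931  0.10363141] [-3.77337042 -2.9496252   6.0471878 ] [-1.15697788  1.22542614  0.04334381] 12.268090200905812
```

View pics/t2.png

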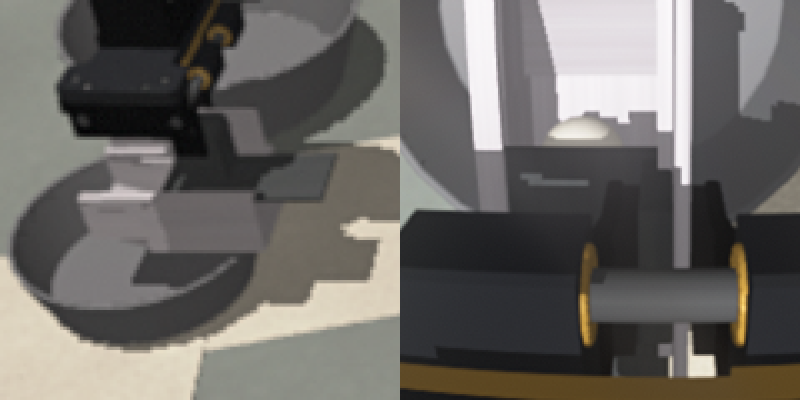

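Emit:
{"name": "drive_tool", "arguments": {
  "motion": [0,0,0,0,0,0,0,0,0,0,0,0.3,0,0,0,0,0.3,0,0,0],
  "force": 7
}}

```text
time_s: 18.7
tcp_pos: [0.4892, -0.2044, 0.1008]
orientation: [-0.5, 0.501, 0.497, 0.501]
force: [-1.6, -4.4, 5.0]
finger_gap: 0.141
```

```bash
python3 -c "
from h import *
tview('t3.png')"
```

```text
[ 0.48918957 -0.20435127  0.10079333] [-1.56788536 -4.37108767  5.03732905] [-1.52449466  0.72052433 -0.03428242] 12.227784458039915
```

View pics/t3.png

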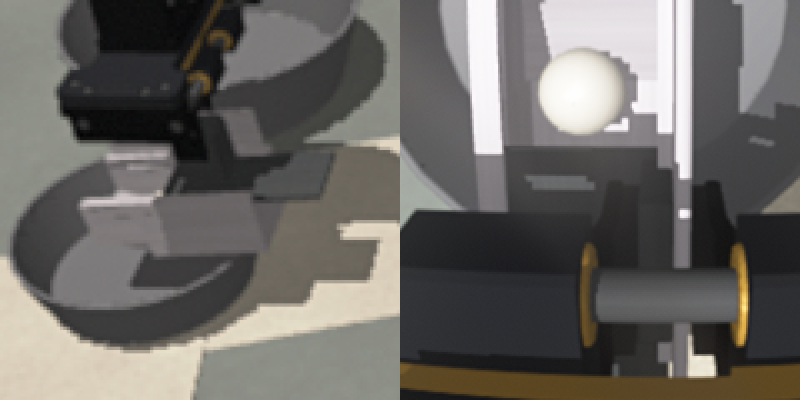

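Emit:
{"name": "drive_tool", "arguments": {
  "motion": [0,0.2,0,0,0,0,0.4,0,-0.1,0,0,0.6,0,-0.2,0,0,0.8,0,-0.3,0,0,0.8,0,-0.3,0]
}}

```text
time_s: 19.42
tcp_pos: [0.489, -0.2076, 0.0928]
orientation: [-0.5, 0.501, 0.497, 0.501]
force: [-2.7, -6.2, 5.7]
finger_gap: 0.147
```

```bash
python3 -c "
from h import *
tview('t4.png')"
```

```text
[ 0.48901636 -0.20760455  0.09276038] [-2.74210259 -6.21163351  5.74060914] [-1.79618904  0.87053666 -0.02116322] 12.778382363510383
```

View pics/t4.png

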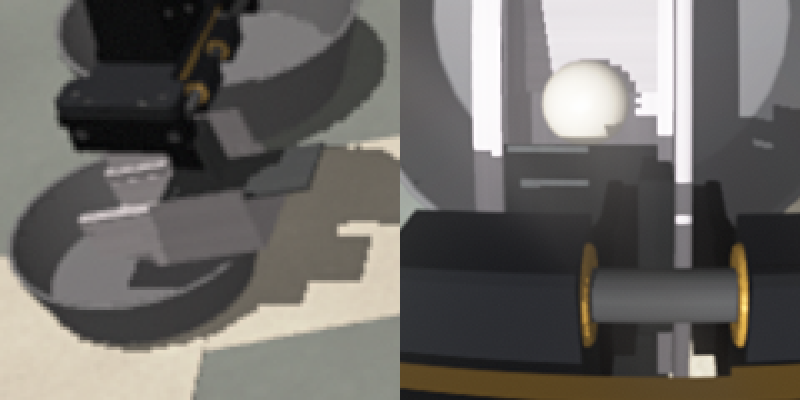

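Emit:
{"name": "drive_tool", "arguments": {
  "motion": [0,0.2,0,0,0,0,0.4,0,-0.1,0,0,0.6,0,-0.2,0,0,0.8,0,-0.2,0,0,0.8,0,-0.2,0]
}}

```text
time_s: 20.15
tcp_pos: [0.4893, -0.2107, 0.087]
orientation: [-0.501, 0.501, 0.496, 0.501]
force: [-6.5, -9.2, 16.2]
finger_gap: 0.145
```

```bash
python3 -c "
from h import *
tview('t5.png')"
```

```text
[ 0.48928742 -0.21068674  0.08697037] [-6.50969109 -9.24105477 16.24221609] [-2.16107326  1.81057293 -0.16427974] 12.586108375779023
```

View pics/t5.png

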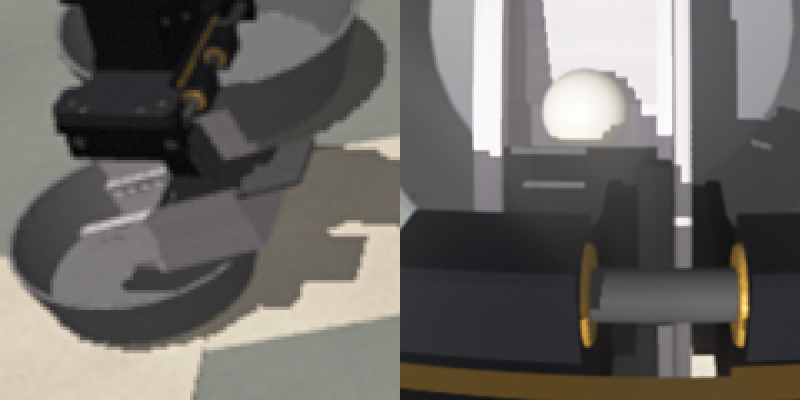

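Emit:
{"name": "drive_tool", "arguments": {
  "motion": [0,0,0,0,0,0,0,0,0,0,0,0.1,0,-0.1,0,0,0.2,0,-0.2,0],
  "force": 4
}}

```text
time_s: 20.75
tcp_pos: [0.4893, -0.2122, 0.0847]
orientation: [-0.501, 0.501, 0.497, 0.501]
force: [-6.4, -7.5, 15.8]
finger_gap: 0.146
```

```bash
python3 -c "
from h import *
tview('t6.png')"
```

```text
[ 0.48933999 -0.21223843  0.0846586 ] [-6.42332928 -7.53896568 15.79243457] [-1.63808194  1.72814786 -0.11095603] 12.690806405251005
```

View pics/t6.png

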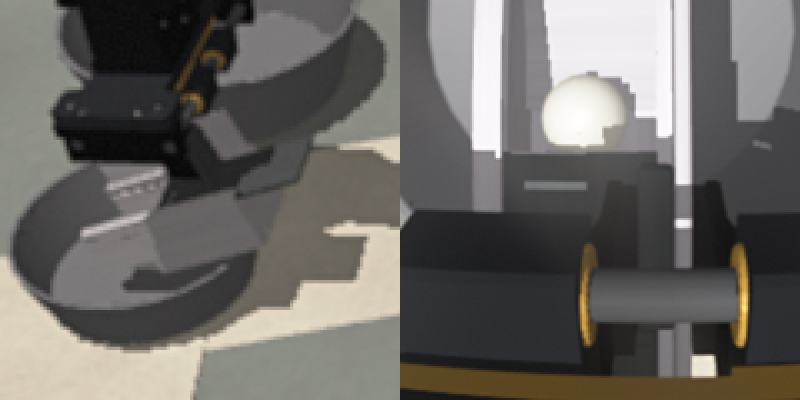

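Emit:
{"name": "drive_tool", "arguments": {
  "motion": [0,-0.5,0,0,0,0,-1.2,0,0.4,0,0,-1.9,0,1.0,0,0,-1.9,0,2.0,0,0,-1.9,0,2.0,0],
  "force": 10
}}

```text
time_s: 21.48
tcp_pos: [0.4878, -0.1893, 0.0993]
orientation: [-0.498, 0.502, 0.499, 0.501]
force: [0.3, 0.5, -3.1]
finger_gap: 0.143
```

```bash
python3 -c "
from h import *
tview('t7.png')"
```

```text
[ 0.48777769 -0.18932067  0.09925667] [ 0.33204719  0.46854173 -3.1149183 ] [ 0.00526741  0.1759857  -0.03826743] 12.42870133150088
```

View pics/t7.png

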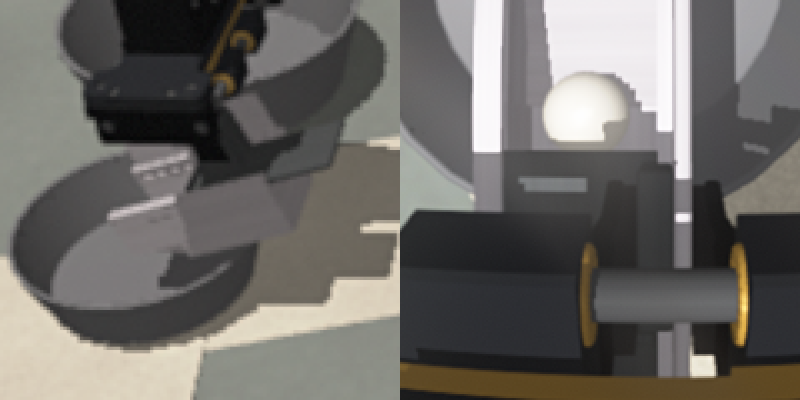

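Emit:
{"name": "drive_tool", "arguments": {
  "motion": [0,0.5,0,0,0,0,0.9,0,-0.6,0,0,1.3,0,-1.2,0,0,1.7,0,-1.8,0,0,2.0,0,-2.3,0],
  "force": 7
}}

```text
time_s: 22.2
tcp_pos: [0.4893, -0.2152, 0.0814]
orientation: [-0.5, 0.501, 0.497, 0.502]
force: [-2.5, -1.0, 6.6]
finger_gap: 0.152
```

```bash
python3 -c "
from h import *
tview('t8.png')"
```

```text
[ 0.48931773 -0.21523019  0.0813849 ] [-2.47801409 -1.00359209  6.62278318] [-0.24739571  0.29490526 -0.0032427 ] 13.211896071591905
```

View pics/t8.png

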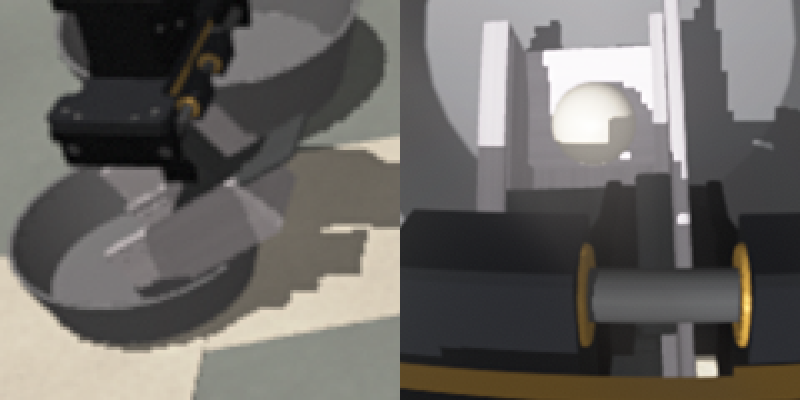

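Emit:
{"name": "drive_tool", "arguments": {
  "motion": [0,0,0,0,0,0,0,0,0,0,0,0,0,0,0,0,0,0,0,0],
  "force": 20
}}

```text
time_s: 22.8
tcp_pos: [0.4892, -0.2152, 0.0814]
orientation: [-0.5, 0.501, 0.497, 0.502]
force: [-1.8, -2.7, 7.5]
finger_gap: 0.147
```

```bash
python3 -c "
from h import *
tview('t9.png')
c=cap('wrist','wfull.png')"
```

```text
[ 0.48919761 -0.21517491  0.08143814] [-1.79659069 -2.69291097  7.54627593] [-0.34725782  0.44331867  0.01267342] 12.777571943560346
```

View pics/t9.png

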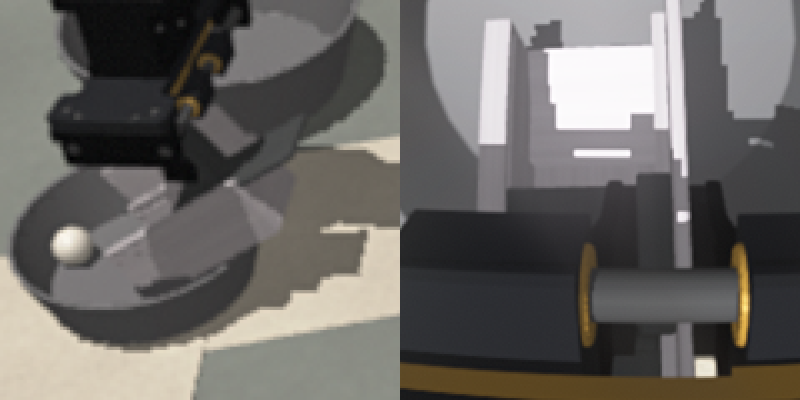

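View pics/wfull.png

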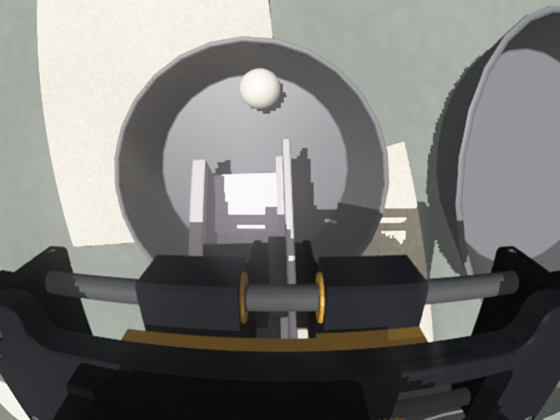

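Emit:
{"name": "drive_tool", "arguments": {
  "motion": [0,0,0,0,0,0,-1,0,0.3,0,0,-3.5,0,0.8,0,0,-6,0,1,0,0,-8,0,1,0],
  "force": 40
}}

```text
time_s: 23.58
tcp_pos: [0.4876, -0.2033, 0.1601]
orientation: [-0.498, 0.502, 0.498, 0.502]
force: [1.3, -0.5, -3.5]
finger_gap: 0.141
```

Emit:
{"name": "drive_tool", "arguments": {
  "motion": [0,0,0,4,0,0,0,0,8,0,0,0,0,11,0,0,0,0,11,0]
}}

```text
time_s: 24.08
tcp_pos: [0.4883, -0.092, 0.1593]
orientation: [-0.498, 0.501, 0.499, 0.501]
force: [0.5, -0.3, -3.6]
finger_gap: 0.142
```

```bash
python3 - <<'E'
from h import *
s=env.read_state();print(s['tcp_pos'],s['force'],s['finger_gap']*87)
c=cap('scene','sc2.png'); im=cv2.imread('pics/sc2.png')[150:290,120:260]
cv2.imwrite('pics/j9.png',cv2.resize(im,(560,560),interpolation=3))
print(env.place_of('scene','bauble_center'))
E
```

```text
[ 0.48827307 -0.09198192  0.15929432] [ 0.4500338  -0.26727634 -3.58867277] 12.32998517359124
[{'pixel': [123.1, 234.4], 'conf': 0.54}]
```

View pics/j9.png

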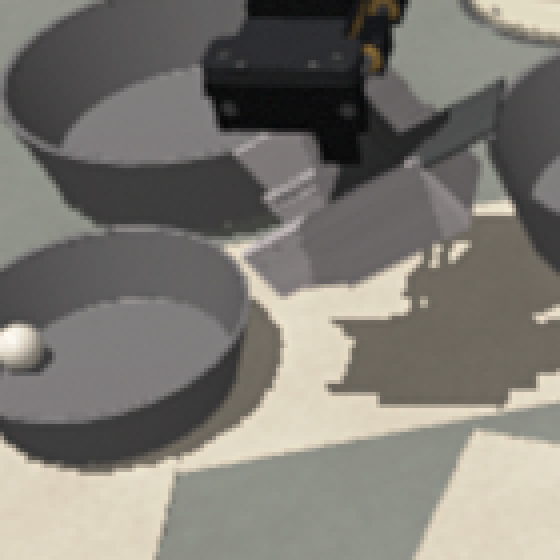

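Emit:
{"name": "drive_tool", "arguments": {
  "motion": [0,3,0,0,0,0,6,0,0,0,0,7.5,0,0,0,0,8.2,0,0,0,0,8.2,0,0,0]
}}

```text
time_s: 24.8
tcp_pos: [0.4887, -0.094, 0.0774]
orientation: [-0.498, 0.502, 0.498, 0.502]
force: [-0.6, -0.3, -3.4]
finger_gap: 0.139
```

Emit:
{"name": "drive_tool", "arguments": {
  "motion": [0,0.3,0,0,0,0,0.6,0,0.7,0,0,0.9,0,1.4,0,0,1.2,0,2.1,0,0,1.4,0,2.8,0],
  "force": 8
}}

```text
time_s: 25.42
tcp_pos: [0.4889, -0.0648, 0.0634]
orientation: [-0.498, 0.502, 0.498, 0.502]
force: [-1.0, -0.5, -2.4]
finger_gap: 0.143
```

```bash
cat >> h.py <<'E'
def v9(name):
    s=env.read_state();print(s['tcp_pos'],s['force'],s['wrist_torque'],s['finger_gap']*87)
    c=cap('scene','sc2.png'); im=cv2.imread('pics/sc2.png')[160:280,140:280]
    cv2.imwrite('pics/'+name,cv2.resize(im,(560,480),interpolation=3))
E
python3 -c "
from h import *
v9('u1.png')"
```

```text
[ 0.48885372 -0.06477576  0.06338938] [-1.03330845 -0.53715013 -2.37078208] [-0.15548941  0.16892477 -0.03115843] 12.418081597920645
```

View pics/u1.png

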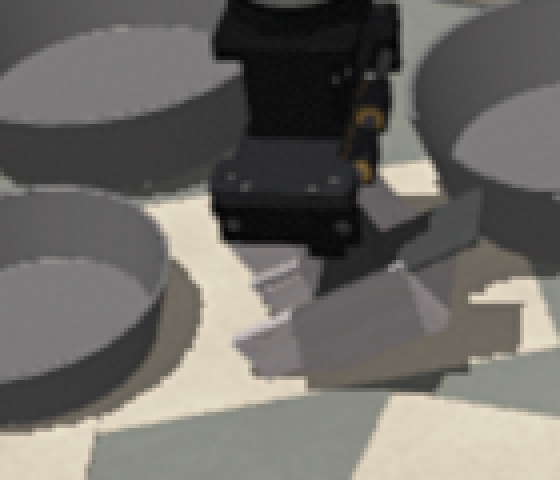

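Emit:
{"name": "drive_tool", "arguments": {
  "motion": [0,0.2,0,0.6,0,0,0.4,0,1.2,0,0,0.6,0,1.8,0,0,0.8,0,2.4,0,0,0.9,0,3.0,0]
}}

```text
time_s: 26.1
tcp_pos: [0.4892, -0.0351, 0.0546]
orientation: [-0.498, 0.502, 0.498, 0.502]
force: [0.4, -0.9, -2.8]
finger_gap: 0.143
```

```bash
python3 -c "
from h import *
v9('u2.png')"
```

```text
[ 0.48915884 -0.03508914  0.05456446] [ 0.38024032 -0.89922616 -2.7510526 ] [-0.20449871  0.14844262 -0.02682157] 12.476014770649353
```

View pics/u2.png

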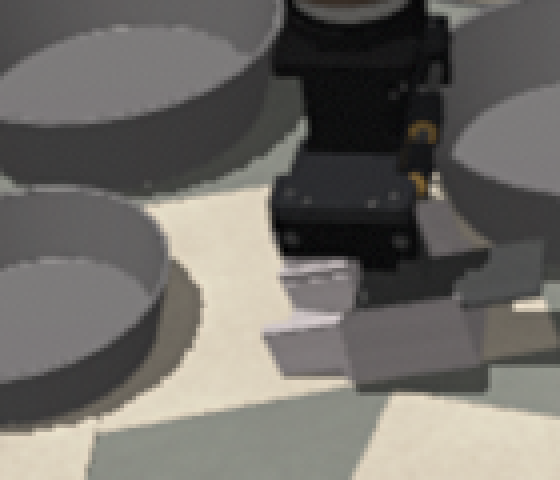

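Emit:
{"name": "drive_tool", "arguments": {
  "motion": [0,0.2,0,0.4,0,0,0.4,0,0.8,0,0,0.5,0,0.8,0,0,0.5,0,0.8,0]
}}

```text
time_s: 26.65
tcp_pos: [0.4893, -0.0266, 0.0502]
orientation: [-0.498, 0.501, 0.498, 0.502]
force: [-4.5, 5.5, 8.0]
finger_gap: 0.145
```

```bash
python3 -c "
from h import *
v9('u3.png')
q=[.5115,-.04,np.pi/2]
wristview(q,'w8.png')"
```

```text
[ 0.48925335 -0.02661443  0.05022517] [-4.45257952  5.46440953  7.95916365] [1.47900954 1.43355594 0.01105163] 12.59205255787176
```

View pics/u3.png

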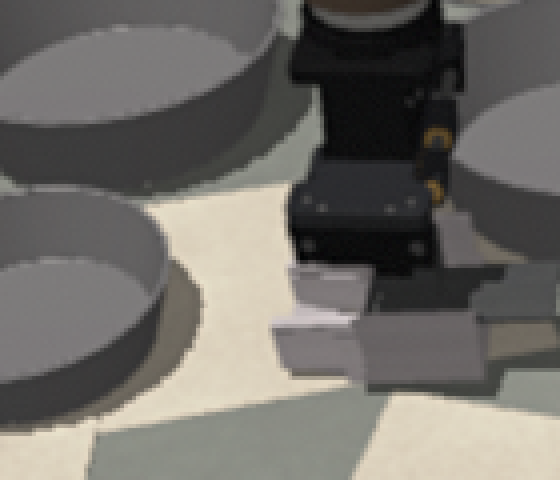

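View pics/raw_w8.png

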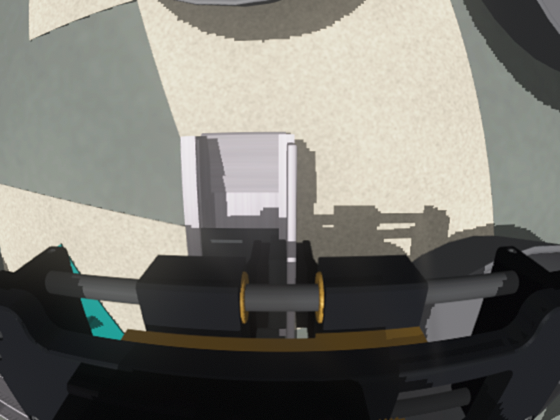

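Emit:
{"name": "drive_tool", "arguments": {
  "motion": [0,-0.3,0,0,0,0,-0.3,0,0,0,0,-2.5,0,0,0,0,-2.5,0,-2,0,0,-2.5,0,-4.2,0],
  "force": 50
}}

```text
time_s: 27.38
tcp_pos: [0.4888, -0.0698, 0.0743]
orientation: [-0.498, 0.502, 0.498, 0.502]
force: [-0.2, 0.5, -3.7]
finger_gap: 0.138
```

Emit:
{"name": "drive_tool", "arguments": {
  "motion": [0,0,0,0,0,0,1.2,0,0,0,0,2,0,0,0,0,2.2,0,0,0,0,2.2,0,0,0]
}}

```text
time_s: 28.0
tcp_pos: [0.4888, -0.0692, 0.0522]
orientation: [-0.498, 0.502, 0.498, 0.502]
force: [0.4, 0.6, -2.4]
finger_gap: 0.14
```

```bash
python3 -c "
from h import *
v9('u4.png')
q=[.5115,-.082,np.pi/2]
wristview(q,'w9.png',lx=20)"
```

```text
[ 0.48883456 -0.06918277  0.05223818] [ 0.43852061  0.55369484 -2.38214961] [ 0.04308767  0.10450575 -0.01284979] 12.199301084333158
```

View pics/u4.png

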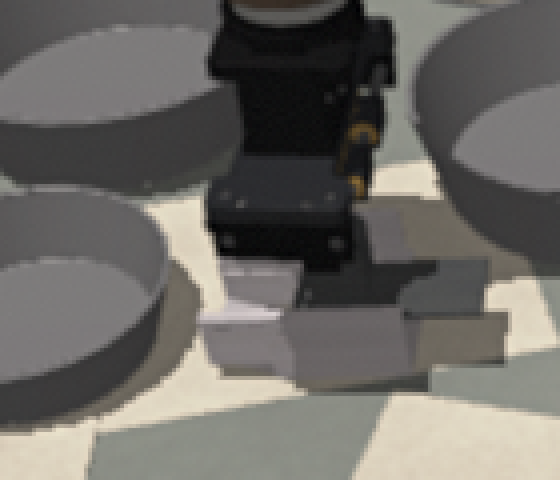

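View pics/w9.png

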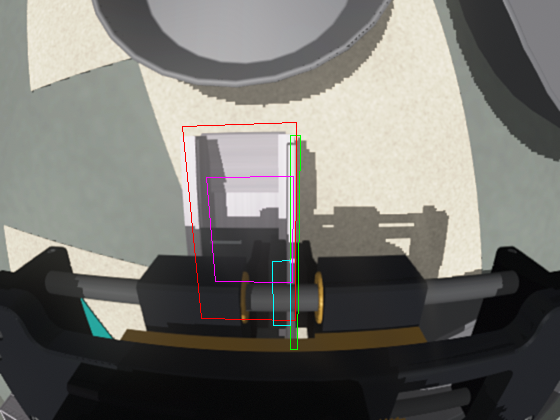

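Emit:
{"name": "drive_tool", "arguments": {
  "motion": [0,0.1,0,0,0,0,0.2,0,0,0,0,0.25,0,0,0]
}}

```text
time_s: 28.48
tcp_pos: [0.4889, -0.0694, 0.0503]
orientation: [-0.498, 0.502, 0.498, 0.502]
force: [-0.6, 0.5, 1.8]
finger_gap: 0.144
```

Emit:
{"name": "drive_tool", "arguments": {
  "motion": [25,0,0,0,0,30,0,0,0,0,30,0,0,0,0,30,-1,0,0,0,30,-3,0,0,0]
}}

```text
time_s: 29.1
tcp_pos: [0.4884, -0.0695, 0.0803]
orientation: [-0.498, 0.502, 0.498, 0.501]
force: [0.6, 0.9, 0.4]
finger_gap: 0.301
```

Emit:
{"name": "drive_tool", "arguments": {
  "motion": [30,-5,0,0,0,40,-10,0,0,0,40,-15,0,0,0,40,-16,0,0,0]
}}

```text
time_s: 29.6
tcp_pos: [0.4907, -0.0694, 0.2448]
orientation: [-0.5, 0.499, 0.496, 0.504]
force: [-0.0, -1.2, -0.7]
finger_gap: 0.397
```

```bash
python3 -c "
from h import *
v9('u5.png')
c=cap('wrist','wf2.png'); c=cap('scene','sf.png')
for t in ('scoop_mid','lid_tab','bauble_center'):
    for d in env.place_of('scene',t): print(t,d,atz(c,d['pixel'],{'scoop_mid':.024,'lid_tab':.065,'bauble_center':.019}[t]).round(3))"
```

```text
[ 0.49072609 -0.06940939  0.24484284] [-0.01997469 -1.18351419 -0.65002058] [0.01258669 0.17741898 0.00211394] 34.526166601363926
scoop_mid {'pixel': [217.5, 238.9], 'conf': 0.8} [ 0.512 -0.078  0.024]
lid_tab {'pixel': [284.3, 293.7], 'conf': 0.95} [0.708 0.09  0.065]
lid_tab {'pixel': [223.2, 222.3], 'conf': 0.75} [ 0.498 -0.062  0.065]
lid_tab {'pixel': [401.0, 269.9], 'conf': 0.7} [0.638 0.326 0.065]
bauble_center {'pixel': [124.5, 237.9], 'conf': 0.6} [ 0.51  -0.308  0.019]
```

View pics/sf.png

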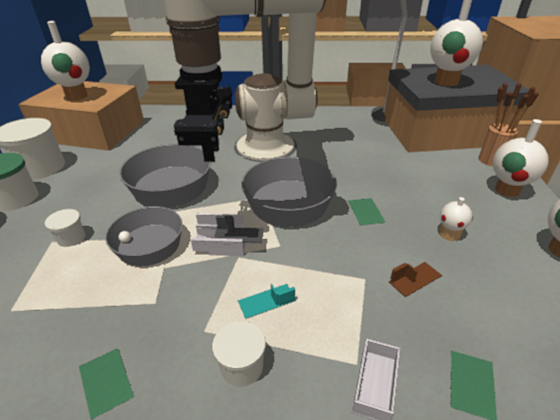

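View pics/wf2.png

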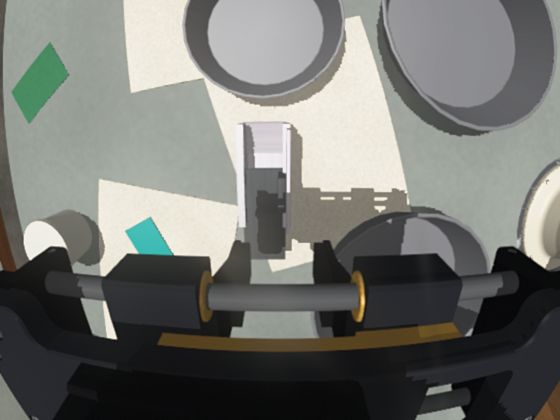

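```bash
python3 -c "
from cell import env
print(env.hand_in())"
```

```text
the job is handed in; nothing more can be done
None
```

The job is done and handed in at about 30 s of the 67 s allowed. The bauble is in the smallest basin and the scoop stands upright beside it.

**What I did:** I picked the scoop up with the tab and grip plate pinched, carried it shut, and stood it about 20 mm from the basin. I then pushed the lid back about 50 mm. The drive can only turn the tool about its fingers, so I tipped the scoop by levering its underside over the basin rim, to roughly 40–45°. Afterwards I levelled it against the bench and moved it back beside the basin.

**First attempt to tip:** It barely moved, probably because the finger was jammed against the lid's cross wall. I set the scoop down, pushed the lid a little further, moved the grip off the wall and tried again. The scoop also slid a few millimetres in the fingers during the tipping.

**Last checks:**
- **Scoop:** the network put it at about (0.512, -0.078), so its lip is about 22 mm from the rim. It looks level in the scene picture.
- **Lid:** it is open and still in its runners in both the scene and wrist pictures.
- **Bauble:** it lies inside the basin at about (0.51, -0.31). The network was only 0.6 confident, but the scene picture shows it clearly.
- **Robot:** it is clear of everything. The highest wrist force in any reading was about 20 N, and none of the last checks failed or disagreed.

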